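# Load a battery pack into the test stand and run its contact lever

### The job

Take the battery pack that fits the test stand's pocket (the long one with the tongue) and rock it in: hold it tilted with its tongue end low, slip the tongue under the overhanging catch, then lower the other end until the pack lies flat on the pocket floor. With the pack seated and let go, push the sprung lever all the way down to its stop, keep it there for about a second, and let it come all the way back up. Leave the other two packs and everything else on the table where they are.

Things in the scene. Friction and masses are not known exactly. Their poses are not given: they have to be found in the camera images.
- pack_center (a point): Centre (half-way up) of the pack to test: grey plastic block 80 long (x) x 40 wide (y) x 26 high (z), lying flat, 0.11 to 0.21 kg, with a tongue on its -x end 10 long, 24 wide, 8 high, level with the underside. At yaw 0 the tongue points to the robot (-x); starts on the table, yaw within 0.45 rad of 0. The only long pack with a tongue; the three packs swap places.
- pack_tongue (a point): Tip of that pack's tongue: 50 mm from the pack's centre along its -x, 4 mm above its underside.
- pocket (a point): Centre of the pocket's floor on the fixed grey test stand, 12 above the table; x along the pocket away from the catch, y towards the lever, z up; yaw within 0.3 rad. Pocket 82.5 long (x) by 43 wide (y); walls 8 high, inner top edges bevelled, at both y sides and at +x; catch at -x. Seated, the pack's centre is 13 above this point, axes lined up, tongue under the catch.
- catch (a point): Middle of the catch's top edge at the pocket's -x end (robot side), 41 from the pocket's centre and 16 above its floor. The catch is a plate 4 thick over a slot 12 high that runs 13 deep behind this edge. It blocks the tongue from straight above: tilted 0.12 to 0.2 rad, tongue end low, the pack slides under it towards -x until its end face meets this edge; then the other end swings down.
- stand: The fixed test stand's base plate, 210 x 215 x 12; origin on the table straight below the pocket's centre, same axes. At the pocket the pack's long flanks are free to the fingers above the 8 mm walls, with 25 mm or more beside them; beyond is a black housing 32 high above the table on the lever side.
- lever (a joint): Angle of the sprung lever in rad: 0 at rest (handle up, arm 0.5 rad above level, end towards the robot), grows as the handle is pushed down, stop at 0.6. Spring: about 2 N on the paddle at the start, 6 N at the stop; it returns by itself when freed.
- lever_pad (a point): Middle of the top face of the lever's black paddle, 40 x 36 mm, at the end of the lever's arm: push here, downwards. It is 152 mm from the hinge axis; at rest about 167 above the table, at the stop about 80.
- lever_hinge (a point): Point on the lever's hinge axis, 85 above the table; the axis is parallel to the pocket's y. The lever's arm runs from here towards the pocket's -x; two posts carry it.
- shortpack_center (a point): Centre of a shorter grey pack with a tongue, 56 x 34 x 26: not the one; leave alone.
- plainpack_center (a point): Centre of a broad grey pack without a tongue, 70 x 60 x 26: not the one; leave alone.
- glass: Empty drinking glass 64 across, 115 high; origin under its centre. Leave alone.
- pen: Red pen, 10 thick, about 135 long, lying; leave alone.
- driver: Screwdriver, lying; leave alone.
- meter: Black slab-shaped hand meter 75 x 140 x 18, lying; leave alone.
- tin: Small red metal tin 110 x 75 x 35; leave alone.
- spool: Aluminium wire spool 60 across, 46 high, standing on end; leave alone.
Things that resemble listed ones, but are neither listed nor needed, are in the scene too. Leave any blue or yellow look-alike of the part that bears pack_center alone.

How it is judged:
By the outcome, as a careful person would: the job done as asked, in the order asked, and still so for the second after the job is handed in, with the robot touching nothing.
It also fails if it takes over 61 s, if anything falls off the work surface, if the arm or the gripper's body presses on something with over 40 N, if the wrist force passes 120 N, or if a joint passes its speed limit or range.

### The arm

A 7-joint arm with a two-finger parallel gripper is mounted at the origin on the work surface. World frame = base frame: x ahead of the robot, y to its left, z up, the work surface at z = 0. Lengths are in m, angles in rad, forces in N, time in s.
With the tool pointing down it reaches from about 0.425 to 0.925 m from the base axis. Payload 6.8 kg.
Tool frame: the origin (TCP) lies between the finger pads; the fingertips stand 22 mm ahead of it and the grasp point (between the pads) lies 3 mm ahead of it; z points along the fingers, y is the direction in which the jaws open and shut (so a half turn about z gives the same grasp; the last joint's range is limited). The gripper opens to 85 mm and grips with 20 to 120 N. Pads are 22 mm wide; open, the fingers measure 114 mm over their backs; the gripper's body (76 mm by 85 mm) begins 54 mm behind the grasp point. The pads swing forward as they close: fully open they stand 13 mm farther back than shut.
Start: joints at [-0.108, 0.477, 0.022, 1.555, -0.011, 1.109, -0.083], TCP at [0.675, 0, 0.253] pointing down, gripper open.
Joint ranges: [-2.96, 2.96], [-0.34, 2.1], [-1.41, 1.46], [0.24, 2.44], [-1.37, 4.51], [0.17, 1.92], [-2.96, 2.96]. Speed limits (rad/s): [2.39, 2.39, 3.14, 3.14, 3.14, 3.14, 3.14].

### API

Orientations are given as a unit quaternion [w, x, y, z].
In Python, from station import bot gives the robot as it stands. The module is installed in compiled form; this text tells all that it offers.
- The arm moves only by the tool drive_tool, never from a script. Its argument "series" is one flat list of numbers, 7 for each row, row after row: the opening, from -1 (shut) to 1 (fully open), then the shift along the tool's x, y, z in mm, then the turn, a rotation vector about the tool's x, y, z in rad. In form: [jaw, x, y, z, wx, wy, wz, jaw, x, y, z, wx, wy, wz, ...]. A call has 1 to 12 rows; each row shifts and turns the commanded pose from where the row before left it, along the tool's axes as they then stand; what a row does not reach is not made up. A row lasts 1/8 s, in which the tool goes at most 62.5 mm and 10.7 degrees, less where a joint would pass 70% of its speed; a pose out of reach is approached as far as the arm can. A call with a gripper value outside its range is refused whole. The fingers move at their own pace and stop on an object; "force" is the grip in N (left out, the last holds). Time passes only in rows, so rows that do not move let the fingers close. It gives the time, the measured TCP pose, the force and the opening at its end, in the units of the state.
- bot.get_obs(): the state, without advancing time (a new reading comes with each control period).
- bot.read_camera(name): name is "scene" or "side" or "wrist"; returns a dict with "pixels" (384x512x3 uint8, blue, green, red), "camera_matrix" (3x3 intrinsics, pixels), "distortion" ([k1, k2, p1, p2, k3] as OpenCV has them; the pictures are not rectified), "rvec" (rotation vector, rad) and "tvec" (3), from world to camera coordinates, as OpenCV has them. Camera axes: x right, y down, z forward; pixel columns grow to the right and rows downward; lengths in m; the calibration is good to about 2 mm. A picture is of the moment at which its call begins. There is no depth.
- bot.hand_in(): hands the job in, once; it reports no verdict.
The state is a dict: "t": time; "q": joint angles; "joint_vel": joint speeds; "joint_torque": joint torques, N m; "eef_pos": TCP position; "tool_rot": TCP orientation; "contact_force": force on the tool from outside, world axes, zero at the start; "torque": the same for the moment, N m; "gripper_width": opening from 0.0 (shut) to 1.0 (fully open).
Only numpy, scipy, OpenCV 4.12 (cv2) and the standard library are available. Lean on these libraries where they do the work, as an engineer would, in place of code of your own. Each camera call takes 0.05 s, during which the arm holds its last target. There are 200 camera calls.

## Working session

There is one attempt and no reset: what is moved stays moved. The work goes in short steps, Python scripts to look and compute and a tool call to move; the robot and the scene stay as the last step left them, time stands still between calls to the robot, and variables do not carry over. Pictures are saved under pics/ and viewed, about 8 in all and at most 12, crops included, and the job is handed in when it is done.

Besides the shell and the picture viewer there is one more tool, called after "Emit:" in YAML: its name, and indented under it one key for each argument. drive_tool: Moves the arm, as the interface text tells. Its arguments: {"type":"object","properties":{"series":{"type":"array"},"force":{"type":"number"}},"required":["series"]}

```bash
mkdir -p pics
cat > h.py <<'E'
import numpy as np, cv2
from station import bot
def cam(n):
    c=bot.read_camera(n); c['R']=cv2.Rodrigues(np.array(c['rvec'],float))[0]; return c
def ray(c,uv):
    p=cv2.undistortPoints(np.array(uv,float).reshape(-1,1,2),np.array(c['camera_matrix']),np.array(c['distortion'])).reshape(-1,2)
    d=np.c_[p,np.ones(len(p))]@c['R']; o=-c['R'].T@np.array(c['tvec'],float).ravel(); return o,d
def plane(c,uv,z):
    o,d=ray(c,uv); return o+d*((z-o[2])/d[:,2])[:,None]
def proj(c,P):
    return cv2.projectPoints(np.array(P,float).reshape(-1,3),np.array(c['rvec'],float),np.array(c['tvec'],float),np.array(c['camera_matrix']),np.array(c['distortion']))[0].reshape(-1,2)
def tri(c1,u1,c2,u2):
    o1,d1=ray(c1,u1);o2,d2=ray(c2,u2);out=[]
    for a,b in zip(d1,d2):
        s=np.linalg.lstsq(np.c_[a,-b],o2-o1,rcond=None)[0]; out.append((o1+s[0]*a+o2+s[1]*b)/2)
    return np.array(out)
E
python3 - <<'E'
from h import *
import pickle
cs={n:cam(n) for n in('scene','side','wrist')}
pickle.dump(cs,open('c0.pkl','wb'))
for n,c in cs.items():
    o,_=ray(c,[[256,192]]); print(n,o.round(3))
    cv2.imwrite(f'pics/{n}0.png',c['pixels'])
a=cv2.resize(cs['scene']['pixels'],(800,600),interpolation=cv2.INTER_CUBIC);cv2.imwrite('pics/sceneL.png',a)
a=cv2.resize(cs['side']['pixels'],(800,600),interpolation=cv2.INTER_CUBIC);cv2.imwrite('pics/sideL.png',a)
print(bot.get_obs())
E
```

```text
scene [ 0.865 -0.631  1.082]
side [0.318 0.719 0.767]
wrist [0.673 0.075 0.373]
{'t': 0.15, 'q': array([-0.10810678,  0.47762288,  0.02236329,  1.55624018, -0.01148441,
        1.10927644, -0.08309318]), 'joint_vel': array([ 9.70578206e-05, -7.66104552e-04,  7.19643341e-04, -5.45599331e-03,
        1.56476455e-04,  1.63326884e-03, -3.42296134e-04]), 'joint_torque': array([ 1.55385478e-03, -5.96924365e+01,  1.60940632e+00, -2.81490952e+01,
        1.26662746e-02,  6.56643446e-03,  5.58682734e-05]), 'eef_pos': array([ 6.74570048e-01, -1.43209330e-05,  2.52534174e-01]), 'tool_rot': array([-4.56795831e-04,  7.07098330e-01,  7.07114877e-01, -5.42501619e-04]), 'contact_force': array([-1.05937208, -0.01982737,  0.08851146]), 'torque': array([ 0.03375277, -0.01779187,  0.04540894]), 'gripper_width': 0.9978424168484755}
```

View pics/sceneL.png

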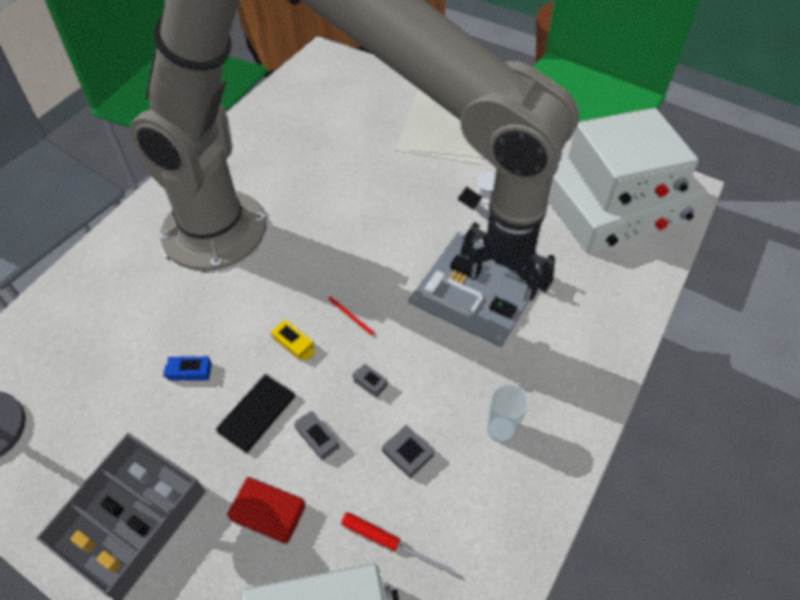

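View pics/sideL.png

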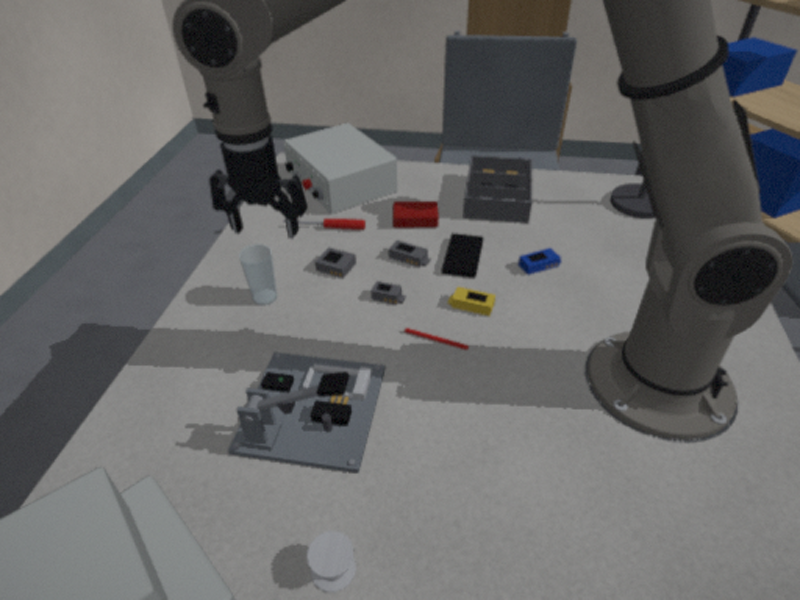

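Scene candidates for the pack (800x600 px): (317,436) long grey with a tongue, (370,380) short grey, (408,450) broad with no tongue; blue (188,368) and yellow (293,340) are look-alikes. The stand is at about (475,285) in scene and (310,410) in side. I'll confirm with one enlarged crop.

Run:
```python
import pickle,cv2,numpy as np
cs=pickle.load(open('c0.pkl','rb'))
a=cs['scene']['pixels'][215:325,170:310]; b=cs['side']['pixels'][145:215,190:300]; w=cs['wrist']['pixels']; d=cs['side']['pixels'][215:310,140:260]
f=lambda i,s:cv2.resize(i,s,interpolation=cv2.INTER_CUBIC)
im=np.vstack([np.hstack([f(a,(400,300)),f(d,(400,300))]),np.hstack([f(b,(400,300)),f(w,(400,300))])])
cv2.imwrite('pics/crop1.png',im)
```

```text
(no output)
```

View pics/crop1.png

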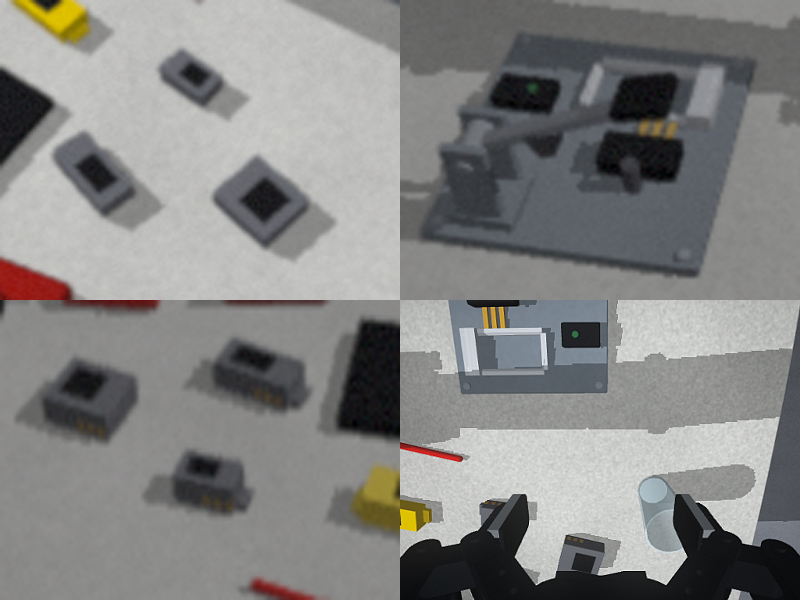

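Top-left crop: the long pack with tongue is at crop (95,172), its tongue up-left. The short one is at (190,77) and the broad one at (260,200), no tongue. In the bottom-right wrist view the pocket is at (510,350), catch at its left (−x) end.

Run:
```python
from h import *
import pickle
cs=pickle.load(open('c0.pkl','rb'));s,d,w=cs['scene'],cs['side'],cs['wrist']
S=lambda u,v:[170+u*.35,215+v*110/300]
D=lambda u,v:[140+(u-400)*.3,215+v*95/300]
W=lambda u,v:[(u-400)*1.28,(v-300)*1.28]
print('long/short/plain',plane(s,[S(95,172),S(190,75),S(262,200)],.026).round(3))
print('tongue end',plane(s,[S(72,145),S(115,195)],.026).round(3))
print('pocket corners',plane(w,[W(478,331),W(545,333),W(543,371),W(480,374)],.02).round(3))
print('stand', plane(w,[W(461,394),W(606,391)],.012).round(3))
print('paddle',plane(d,[D(645,98)],.167).round(3),'hinge',plane(d,[D(480,120)],.085).round(3))
m=np.array([[.675,0,.253]])
```

```text
long/short/plain [[ 0.492 -0.295  0.026]
 [ 0.51  -0.155  0.026]
 [ 0.643 -0.239  0.026]]
tongue end [[ 0.456 -0.282  0.026]
 [ 0.522 -0.305  0.026]]
pocket corners [[0.513 0.127 0.02 ]
 [0.601 0.124 0.02 ]
 [0.595 0.076 0.02 ]
 [0.509 0.073 0.02 ]]
stand [[0.473 0.046 0.012]
 [0.68  0.049 0.012]]
paddle [[0.504 0.234 0.167]] hinge [[0.642 0.207 0.085]]
```

Emit:
drive_tool:
  series: [1, -53, -19, 0, 0, 0, 0, 1, -53, -19, 0, 0, 0, 0, 1, -53, -19, 0, 0, 0, 0, 1, -53, -19, 0, 0, 0, 0, 1, -53, -19, 0, 0, 0, 0, 1, -53, -19, 0, 0, 0, 0, 1, 0, 0, 0, 0, 0, -0.18, 1, 0, 0, 0, 0, 0, -0.18, 1, 0, 0, 0, 0, 0, -0.18, 1, 0, 0, 0, 0, 0, -0.18, 1, 0, 0, 0, 0, 0, -0.18, 1, 0, 0, 0, 0, 0, -0.18]

```text
t: 1.65
eef_pos: [0.5608, -0.3179, 0.2529]
tool_rot: [-0.0, 0.24, 0.971, 0.0]
contact_force: [-0.9, -1.1, -0.8]
gripper_width: 1.0
```

Emit:
drive_tool:
  series: [1, 0, 0, 0, 0, 0, -0.16, 1, 0, 0, 0, 0, 0, 0, 1, 0, 0, 0, 0, 0, 0]

```text
t: 2.02
eef_pos: [0.5609, -0.318, 0.2531]
tool_rot: [-0.0, 0.166, 0.986, 0.0]
contact_force: [0.3, -1.1, 0.4]
gripper_width: 1.006
```

Run:
```python
from h import *
import pickle
c=cam('wrist');pickle.dump(c,open('c1.pkl','wb'));cv2.imwrite('pics/w1.png',c['pixels'])
o=bot.get_obs();print(o['t'],o['eef_pos'],o['tool_rot'],o['q'].round(2)); print(ray(c,[[256,192]]))
print(proj(c,[[.456,-.282,.026],[.522,-.305,.026]]))
```

```text
2.075 [ 0.56091992 -0.31798839  0.25316853] [-1.28336896e-04  1.65895007e-01  9.86143413e-01  2.40699542e-06] [ 0.53  0.43 -0.15  1.62  0.07  1.09  1.6 ]
(array([ 0.48768217, -0.29379537,  0.37332078]), array([[ 0.2831044 , -0.10114726, -0.95374772]]))
[[257.51359494  56.34268143]
 [257.44885219 126.34225635]]
```

View pics/w1.png

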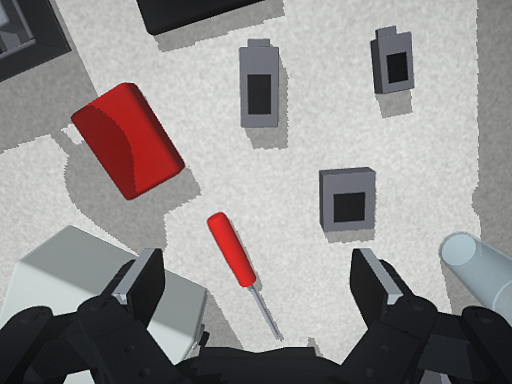

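The picture shows the long tongued pack at (259,85) with its tongue up at (258,42), nearly below the camera. Short pack at (393,62), broad one at (348,200).

Run:
```python
from h import *
import pickle
c=pickle.load(open('c1.pkl','rb'));im=c['pixels'];g=cv2.cvtColor(im,cv2.COLOR_BGR2GRAY)
for r in (42,60,85,115,120,124,128,135): print(r,g[r,228:296:2])
print('col',g[32:140:2,246],g[32:140:2,272])
m=(g<118).astype(np.uint8)
n,l,st,ce=cv2.connectedComponentsWithStats(m)
k=l[85,259]; pts=np.argwhere(l==k)[:,::-1]
body=pts[(pts[:,1]>50)&(pts[:,1]<122)]
L=[];R=[]
for r in range(52,120):
    x=body[body[:,1]==r][:,0]; L.append([x.min()-.5,r]);R.append([x.max()+.5,r])
Lw=plane(c,L,.026);Rw=plane(c,R,.026);M=(Lw+Rw)/2
v=np.polyfit(M[:,0],M[:,1],1);print('yaw',np.arctan(v[0]),np.linalg.norm(Lw-Rw,axis=1)[::8].round(4), st[k])
for e in(Lw,Rw): print(np.arctan(np.polyfit(e[:,0],e[:,1],1)[0]))
tops=plane(c,[[259,v] for v in (39,46,47,48,122,124,126,127,128)],.026);print(tops.round(4)); print(M[[0,33,67]].round(4))
```

```text
42 [206 202 203 214 215 206 210 213 211 222 104 115 115 115 115 113 114 112
 112 113 111 214 210 204 208 205 208 205 199 204 200 202 210 209]
60 [209 204 206 213 207 199 110 116 116 116 116 118 115 116 115 116 115 113
 113 113 113 113 114 114 116  93 141 209 206 207 208 203 193 199]
85 [208 208 207 206 208 220 117 116 115 123  42  42  42  45  43  42  42  41
  43  41  41  44 117 114 115  84 146 143 144 138 204 206 219 210]
115 [213 210 210 211 210 209 165 114 116 116 121 122 123 122 121 121 122 122
 120 120 119 117 114 114 115 107 152 150 147 140 212 212 204 203]
120 [213 216 212 207 210 205 173 111 117 115 114 114 115 114 114 114 115 115
 114 115 115 114 115 114 117 103 146 149 153 147 154 217 208 198]
124 [208 209 210 207 202 203 164 113 114 117 116 117 113 115 115 114 115 115
 115 116 114 116 116 116 116 143 149 147 155 147 211 214 207 205]
128 [212 217 220 212 207 213 213 221 181 159 159 161 152 153 162 159 158 157
 160 163 154 154 149 149 153 147 141 148 152 144 205 203 212 211]
135 [211 210 209 209 211 210 210 221 218 185 152 151 148 152 156 152 141 146
 146 154 150 149 147 149 
[... 266 characters left out ...]
210 209 201 206 212 210 210 123 113 114 114 114 115 114 114 113 114 114
 115 114 114 116 118 118 118 119 117 118 119 118 117 118 118 117 118 117
 118 119 118 117 118 115 116 114 115 115 116 103 149 144 151 150 150 151]
yaw -0.3188017311671955 [0.0392 0.0394 0.0396 0.0399 0.0401 0.0394 0.0396 0.0388 0.0391] [ 239   39   40   89 3085]
-0.3206924649674742
-0.3168570333174414
[[ 0.4411 -0.2753  0.026 ]
 [ 0.4473 -0.2774  0.026 ]
 [ 0.4482 -0.2777  0.026 ]
 [ 0.4491 -0.278   0.026 ]
 [ 0.5182 -0.3019  0.026 ]
 [ 0.5202 -0.3026  0.026 ]
 [ 0.5222 -0.3033  0.026 ]
 [ 0.5232 -0.3037  0.026 ]
 [ 0.5242 -0.304   0.026 ]]
[[ 0.4526 -0.2792  0.026 ]
 [ 0.4827 -0.2896  0.026 ]
 [ 0.5156 -0.2999  0.026 ]]
```

Long pack centre (0.485,−0.2905), yaw −0.319. I'll go down and grip.

Emit:
drive_tool:
  series: [1, 40, 0.5, 0, 0, 0, -0.014, 1, 40, 1, 0, 0, 0, 0, 1, 0, 0, 50, 0, 0, 0, 1, 0, 0, 50, 0, 0, 0, 1, 0, 0, 50, 0, 0, 0, 1, 0, 0, 40, 0, 0, 0, 1, 0, 0, 20, 0, 0, 0, 1, 0, 0, 9, 0, 0, 0, 1, 0, 0, 0, 0, 0, 0, 1, 0, 0, 0, 0, 0, 0]

```text
t: 3.32
eef_pos: [0.4864, -0.2915, 0.0354]
tool_rot: [0.001, 0.158, 0.987, -0.0]
contact_force: [-0.2, 0.2, 1.1]
gripper_width: 1.001
```

Run:
```python
from h import *
c=cam('wrist');s=cam('side')
u=proj(s,[[.485,-.29,.03]])[0].astype(int);print(u)
k=s['pixels'][u[1]-40:u[1]+40,u[0]-53:u[0]+53]
cv2.imwrite('pics/g1.png',np.hstack([cv2.resize(c['pixels'],(400,300)),cv2.resize(k,(400,300),interpolation=cv2.INTER_CUBIC)]))
o=bot.get_obs();print(o['eef_pos'],o['tool_rot'])
```

```text
[261 157]
[ 0.4863065  -0.29150275  0.03535834] [ 9.02250812e-04  1.57893458e-01  9.87455692e-01 -3.13558731e-04]
```

View pics/g1.png

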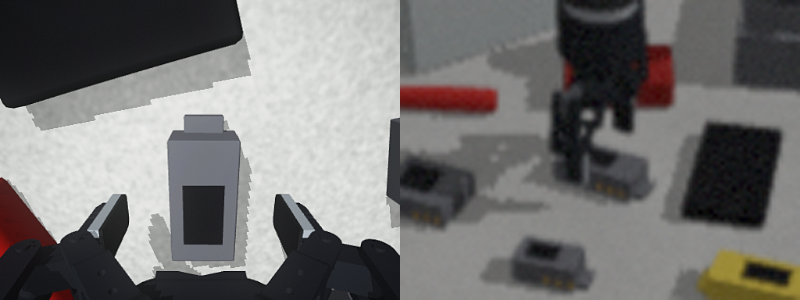

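The jaws straddle the pack, which is centred between them (wrist x≈204, pads at 118 and 282). Next I close and lift.

Emit:
drive_tool:
  series: [-1, 0, 0, 0, 0, 0, 0, -1, 0, 0, 0, 0, 0, 0, -1, 0, 0, 0, 0, 0, 0, -1, 0, 0, 0, 0, 0, 0, -1, 0, 0, 0, 0, 0, 0, -1, 0, 0, 0, 0, 0, 0, -1, 0, 0, -30, 0, 0, 0, -1, 0, 0, -40, 0, 0, 0, -1, 0, 0, -50, 0, 0, 0, -1, 0, 0, -50, 0, 0, 0, -1, 0, 0, -50, 0, 0, 0, -1, 0, 0, 0, 0, 0, 0]
  force: 60

```text
t: 4.92
eef_pos: [0.4876, -0.2921, 0.2584]
tool_rot: [0.004, 0.158, 0.987, -0.001]
contact_force: [-0.7, 0.3, -2.0]
gripper_width: 0.446
```

Run:
```python
from h import *
o=bot.get_obs();print(o['t'],o['eef_pos'],o['tool_rot'],o['gripper_width'],o['contact_force'])
c=cam('wrist');import pickle;pickle.dump(c,open('c2.pkl','wb'))
s=cam('side');u=proj(s,[[.485,-.29,.24]])[0].astype(int);print(u)
y,x=max(u[1]-48,0),u[0]-64
k=s['pixels'][y:y+96,x:x+128]
cv2.imwrite('pics/g2.png',np.hstack([cv2.resize(c['pixels'],(400,300)),cv2.resize(k,(400,300),interpolation=cv2.INTER_CUBIC)]))
```

```text
4.925 [ 0.48762903 -0.29210915  0.25843638] [ 0.00378725  0.15787661  0.9874508  -0.00124652] 0.4463056004095534 [-0.7313655   0.26804807 -1.98832947]
[260 102]
```

View pics/g2.png

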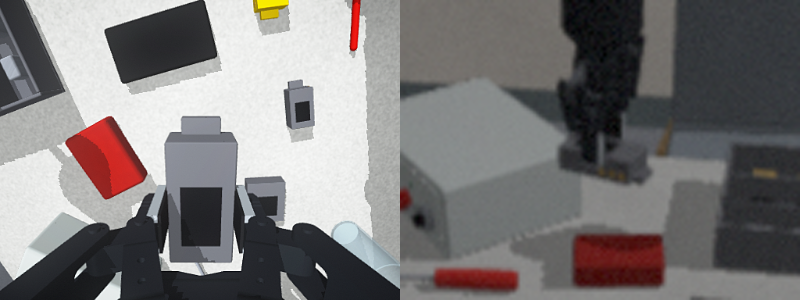

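The pack is held level, tongue forward. Moving over the pocket with the camera above it.

Emit:
drive_tool:
  series: [-1, 0, 0, 0, 0, 0, -0.16, -1, 0, 0, 0, 0, 0, -0.16, -1, -17.8, 49, 0, 0, 0, 0, -1, -17.8, 49, 0, 0, 0, 0, -1, -17.8, 49, 0, 0, 0, 0, -1, -17.8, 49, 0, 0, 0, 0, -1, -17.8, 49, 0, 0, 0, 0, -1, -17.8, 49, 0, 0, 0, 0, -1, -17.8, 49, 0, 0, 0, 0, -1, -17.8, 49, 0, 0, 0, 0, -1, 0, 0, 0, 0, 0, 0, -1, 0, 0, 0, 0, 0, 0]

```text
t: 6.52
eef_pos: [0.6258, 0.1006, 0.252]
tool_rot: [-0.002, -0.002, 1.0, -0.001]
contact_force: [0.3, -0.6, -1.4]
gripper_width: 0.448
```

Run:
```python
from h import *
import pickle
o=bot.get_obs();print(o['t'],o['eef_pos'],o['tool_rot'],o['gripper_width'],o['contact_force'])
cs={n:cam(n) for n in('scene','side','wrist')}
pickle.dump(cs,open('c3.pkl','wb'))
cv2.imwrite('pics/w3.png',cv2.resize(cs['wrist']['pixels'],(800,600),interpolation=cv2.INTER_CUBIC))
```

```text
6.525 [0.62575646 0.1005788  0.25197922] [-1.93468652e-03 -1.72186704e-03  9.99996431e-01 -6.56155502e-04] 0.44849133091776927 [ 0.26232422 -0.59423282 -1.40335994]
```

View pics/w3.png

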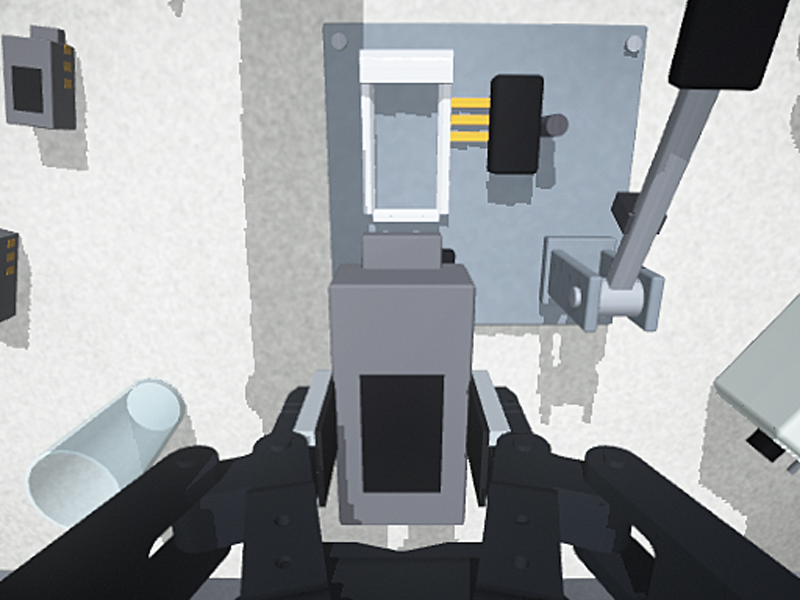

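The wrist picture shows the catch's edge at row 82 (cols 360–453), pocket end wall at row 210, side-wall inner edges at cols 373 and 438, and stand corners (324,24) and (646,26). The held pack's top front edge is near row 284, and the paddle is at (730,40).

Run:
```python
from h import *
import pickle
from scipy.spatial.transform import Rotation as Ro
cs=pickle.load(open('c3.pkl','rb'));w=cs['wrist'];s=cs['side'];sc=cs['scene']
g=cv2.cvtColor(w['pixels'],cv2.COLOR_BGR2GRAY).astype(float)
def vedge(c0,c1,rows): # max gradient col (abs), signed printed
    out=[]
    for r in rows:
        d=np.diff(g[r-1:r+2].mean(0)[c0:c1]); k=np.argmax(abs(d)); out.append([c0+k+.5,r])
    return np.array(out)
def hedge(r0,r1,cols):
    out=[]
    for c in cols:
        d=np.diff(g[r0:r1,c-1:c+2].mean(1));k=np.argmax(abs(d));out.append([c,r0+k+.5])
    return np.array(out)
def rep(n,e,z,ax):
    P=plane(w,e,z); a,b=(0,1) if ax=='x' else (1,0)
    p=np.polyfit(P[:,a],P[:,b],1); r=P[:,b]-np.polyval(p,P[:,a]); ok=abs(r)<.0015; p=np.polyfit(P[ok,a],P[ok,b],1)
    print(n,'mid',P[ok].mean(0).round(4),'yaw',round(np.arctan(p[0] if ax=='x' else -p[0]),4),ok.sum(),len(ok))
rep('standL',vedge(200,214,range(20,200,6)),.012,'x')
rep('standR',vedge(398,420,range(25,110,4)),.012,'x')
rep('standNear',hedge(8,24,range(225,400,6)),.012,'y')
rep('catch',hedge(46,60,range(240,282,3)),.028,'y')
rep('catchback',hedge(26,40,range(236,284,3)),.028,'y')
rep('wallL out',vedge(226,236,range(60,135,4)),.02,'x')
rep('wallR out',vedge(282,292,range(92,138,3)),.02,'x')
rep('wallL in',vedge(235,243,range(85,132,4)),.012,'x')
rep('wallR in',vedge(276,284,range(60,132,4)),.018,'x')
rep('end out',hedge(137,146,range(242,282,3)),.02,'y')
rep('end in',hedge(128,137,range(245,278,3)),.018,'y')
o=bot.get_obs();T=Ro.from_quat(np.roll(o['tool_rot'],-1));t=o['eef_pos']
for n,P in dict(topL=[41.4,-20,9],topR=[41.4,20,9],tipL=[51.4,-12,27],tipR=[51.4,12,27],endL=[-38.6,-20,9],endR=[-38.6,20,9]).items():
    print(n,(proj(w,t+T.apply(np.array(P)/1000))/.64).round(0))
```

```text
standL mid [0.5575 0.0461 0.012 ] yaw -0.0042 27 30
standR mid [0.5104 0.2599 0.012 ] yaw 0.014 4 22
standNear mid [0.4727 0.1544 0.012 ] yaw 0.0034 30 30
catch mid [0.5111 0.1008 0.028 ] yaw 0.0002 14 14
catchback mid [0.4917 0.0997 0.028 ] yaw 0.0 16 16
wallL out mid [0.5537 0.0716 0.02  ] yaw 0.0206 19 19
wallR out mid [0.5726 0.1303 0.02  ] yaw -0.0041 16 16
wallL in mid [0.5652 0.0791 0.012 ] yaw -0.005 12 12
wallR in mid [0.5516 0.1222 0.018 ] yaw -0.001 18 18
end out mid [0.6015 0.1032 0.02  ] yaw 0.0005 14 14
end in mid [0.593  0.1016 0.018 ] yaw 0.0004 11 11
topL [[329. 284.]]
topR [[479. 284.]]
tipL [[363. 235.]]
tipR [[445. 235.]]
endL [[341. 528.]]
endR [[467. 528.]]
```

Pocket is at about (0.552, 0.1007) with yaw ≈ 0. A quick PnP on the held pack's edges will give its pose in the tool.

Run:
```python
from h import *
import pickle
from scipy.spatial.transform import Rotation as Ro
w=pickle.load(open('c3.pkl','rb'))['wrist']
g=cv2.cvtColor(w['pixels'],cv2.COLOR_BGR2GRAY).astype(float)
def strong(v,o): d=np.diff(v);k=np.argmax(abs(d));return o+k+.5,d[k]
for r in(155,162,175,183,190,200,210,220,228): print(r,strong(g[r,200:235],200),strong(g[r,270:315],270))
for c in(225,240,256,270,290,297): print(c,[ (float(a),round(b)) for a,b in [strong(g[140:160,c],140),strong(g[160:176,c],160),strong(g[174:190,c],174),strong(g[325:345,c],325)]])
o=bot.get_obs();T=Ro.from_quat(np.roll(o['tool_rot'],-1));t=o['eef_pos']
```

```text
155 (np.float64(211.5), np.float64(-36.0)) (np.float64(282.5), np.float64(55.0))
162 (np.float64(211.5), np.float64(-44.0)) (np.float64(290.5), np.float64(125.0))
175 (np.float64(211.5), np.float64(-43.0)) (np.float64(299.5), np.float64(38.0))
183 (np.float64(209.5), np.float64(-32.0)) (np.float64(303.5), np.float64(24.0))
190 (np.float64(209.5), np.float64(-46.0)) (np.float64(303.5), np.float64(78.0))
200 (np.float64(209.5), np.float64(-37.0)) (np.float64(303.5), np.float64(74.0))
210 (np.float64(210.5), np.float64(-37.0)) (np.float64(303.5), np.float64(45.0))
220 (np.float64(210.5), np.float64(-40.0)) (np.float64(302.5), np.float64(141.0))
228 (np.float64(211.5), np.float64(-32.0)) (np.float64(301.5), np.float64(97.0))
225 [(149.5, 4), (168.5, -7), (181.5, 24), (335.5, 98)]
240 [(141.5, -146), (171.5, -15), (181.5, 22), (335.5, 55)]
256 [(141.5, -141), (171.5, -15), (181.5, 24), (335.5, 120)]
270 [(141.5, -142), (171.5, -18), (181.5, 25), (335.5, 52)]
290 [(157.5, 3), (160.5, -78), (181.5, 26), (335.5, 50)]
297 [(148.5, -2), (170.5, -38), (181.5, 24), (333.5, 44)]
```

Emit:
drive_tool:
  series: [-1, 22, 0, 40, 0, 0, 0, -1, 22, 0, 40, 0, 0, 0, -1, 21, 0, 40, 0, 0, 0, -1, 0, 0, 30, 0, 0, 0, -1, 0, 0, 0, 0, -0.08, 0, -1, 0, 0, 0, 0, -0.08, 0, -1, 0, 0, 0, 0, 0, 0, -1, 0, 0, 0, 0, 0, 0]

```text
t: 7.68
eef_pos: [0.5624, 0.1005, 0.1048]
tool_rot: [0.08, -0.001, 0.997, 0.0]
contact_force: [-0.6, -0.3, -1.5]
gripper_width: 0.451
```

Run:
```python
from h import *
import pickle
from scipy.spatial.transform import Rotation as Ro
o=bot.get_obs();T=Ro.from_quat(np.roll(o['tool_rot'],-1));t=o['eef_pos']
print(o['t'],t,T.as_matrix().round(4),o['contact_force'])
w=cam('wrist');pickle.dump(w,open('c4.pkl','wb'))
cv2.imwrite('pics/w4.png',w['pixels'])
print('tip',t+T.apply([.051,0,.036]))
for n,P in dict(tipL=[51,-12,28],tipR=[51,12,28],topL=[41,-20,10],topR=[41,20,10]).items(): print(n,proj(w,t+T.apply(np.array(P)/1000)).round(1))
print('catch corners',proj(w,[[.511,.0792,.028],[.511,.1222,.028]]).round(1))
```

```text
7.675 [0.5623881  0.10051119 0.10475064] [[-9.873e-01 -2.000e-03  1.591e-01]
 [-2.000e-03  1.000e+00  2.000e-04]
 [-1.591e-01 -1.000e-04 -9.873e-01]] [-0.63264688 -0.29645069 -1.46699392]
tip [0.51776361 0.10041544 0.06109694]
tipL [[232.7 150.3]]
tipR [[284.3 150.3]]
topL [[211.2 181.5]]
topR [[306.2 181.4]]
catch corners [[221.2 117.4]
 [296.2 117.5]]
```

View pics/w4.png

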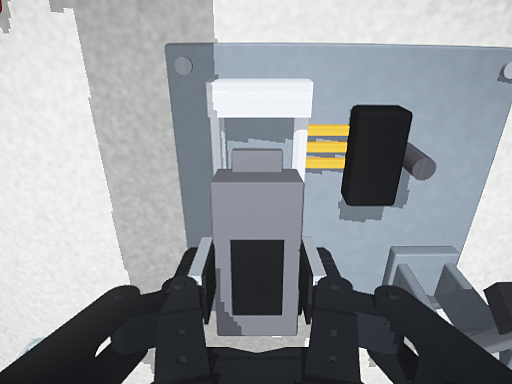

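The tongue is at cols 232–283, catch edge at row 117. I'll measure the wall edges relative to the tongue.

Run:
```python
from h import *
import pickle
w=pickle.load(open('c4.pkl','rb'));g=cv2.cvtColor(w['pixels'],cv2.COLOR_BGR2GRAY).astype(int)
for r in(85,95,105,112,122,128,135,142,155,160): 
    d=np.diff(g[r,195:325]); k=np.where(abs(d)>14)[0]; print(r,[(int(195+i),int(d[i])) for i in k])
```

```text
85 [(204, 15), (205, 39), (206, 20), (211, 37), (312, -60), (313, -21)]
95 [(205, 36), (206, 44), (211, 43), (212, 16), (311, -29), (312, -61)]
105 [(206, 48), (207, 28), (212, 46), (311, -75)]
112 [(206, 36), (207, 39), (216, 50), (310, -49), (311, -35)]
122 [(209, 58), (210, 29), (218, -25), (223, -29), (224, -24), (293, 47), (294, 18), (298, -16), (299, 16)]
128 [(209, 23), (210, 44), (218, -28), (219, -15), (224, -21), (293, 60), (307, 23)]
135 [(210, 58), (211, 30), (218, -29), (219, -27), (220, 43), (221, 20), (223, -28), (224, -50), (292, 51), (293, 72), (306, -38), (307, -34)]
142 [(210, 39), (211, 36), (219, -27), (220, -15), (221, 46), (222, 19), (224, -58), (225, -31), (226, 48), (227, 16), (241, -31), (247, 31), (275, -33), (283, -22), (284, 47), (291, -29), (292, 63), (293, 26), (306, -44)]
155 [(211, 44), (212, 33), (219, -23), (220, -29), (221, 41), (222, 19), (225, -55), (226, -30), (227, 50), (228, 16), (230, -34), (281, -25), (282, 47), (291, 28), (292, 46), (305, -53), (306, -48), (313, -20)]
160 [(211, 27), (212, 44), (220, -28), (222, 48), (223, 19), (224, -32), (225, -52), (226, -16), (227, 50), (230, -26), (281, -33), (282, 58), (283, 15), (290, -24), (291, 59), (292, 30), (305, -25)]
```

Emit:
drive_tool:
  series: [-1, 4, 0.8, 20, 0, 0, 0, -1, 3.8, 0, 19.3, 0, 0, 0, -1, 0, 0, 0, 0, 0, 0, -1, 0, 0, 0, 0, 0, 0]

```text
t: 8.22
eef_pos: [0.5612, 0.102, 0.0649]
tool_rot: [0.08, -0.001, 0.997, 0.0]
contact_force: [0.7, 0.1, -1.6]
gripper_width: 0.449
```

Emit:
drive_tool:
  series: [-1, 0.8, 0, 5, 0, 0, 0, -1, 0, 0, 0, 0, 0, 0]

```text
t: 8.48
eef_pos: [0.5604, 0.1018, 0.0593]
tool_rot: [0.08, -0.002, 0.997, 0.0]
contact_force: [0.6, -0.0, -1.5]
gripper_width: 0.452
```

Emit:
drive_tool:
  series: [-1, 0.25, 0, 1.5, 0, 0, 0, -1, 0, 0, 0, 0, 0, 0]

```text
t: 8.72
eef_pos: [0.5603, 0.1019, 0.0577]
tool_rot: [0.08, -0.002, 0.997, 0.0]
contact_force: [-0.3, 0.0, -0.8]
gripper_width: 0.446
```

Emit:
drive_tool:
  series: [-1, 0.16, 0, 1, 0, 0, 0, -1, 0, 0, 0, 0, 0, 0]

```text
t: 8.98
eef_pos: [0.5603, 0.102, 0.0566]
tool_rot: [0.08, -0.002, 0.997, 0.0]
contact_force: [-0.1, 0.3, -0.4]
gripper_width: 0.448
```

Emit:
drive_tool:
  series: [-1, 0.16, 0, 1, 0, 0, 0, -1, 0, 0, 0, 0, 0, 0]

```text
t: 9.22
eef_pos: [0.5603, 0.1019, 0.0556]
tool_rot: [0.08, -0.002, 0.997, 0.0]
contact_force: [0.0, -0.1, -1.1]
gripper_width: 0.452
```

Emit:
drive_tool:
  series: [-1, 0.16, 0, 1, 0, 0, 0, -1, 0, 0, 0, 0, 0, 0]

```text
t: 9.48
eef_pos: [0.5603, 0.1019, 0.0545]
tool_rot: [0.08, -0.002, 0.997, 0.0]
contact_force: [-0.4, 0.3, -0.5]
gripper_width: 0.446
```

Emit:
drive_tool:
  series: [-1, 0.16, 0, 1, 0, 0, 0, -1, 0, 0, 0, 0, 0, 0]

```text
t: 9.72
eef_pos: [0.5606, 0.1019, 0.0538]
tool_rot: [0.08, -0.002, 0.997, 0.0]
contact_force: [-0.7, 0.3, 2.2]
gripper_width: 0.447
```

Emit:
drive_tool:
  series: [-1, 0.16, 0, 1, 0, 0, 0, -1, 0, 0, 0, 0, 0, 0]

```text
t: 9.98
eef_pos: [0.5609, 0.102, 0.0532]
tool_rot: [0.08, -0.002, 0.997, 0.0]
contact_force: [-1.9, -0.5, 6.9]
gripper_width: 0.45
```

Floor contact is at TCP z≈0.0542. I raise slightly and slide toward the catch.

Emit:
drive_tool:
  series: [-1, -0.4, 0, -2.6, 0, 0, 0, -1, 0, 0, 0, 0, 0, 0, -1, 2.96, 0, -0.48, 0, 0, 0, -1, 2.96, 0, -0.48, 0, 0, 0, -1, 2.96, 0, -0.48, 0, 0, 0, -1, 0, 0, 0, 0, 0, 0, -1, 0, 0, 0, 0, 0, 0]

```text
t: 10.85
eef_pos: [0.5515, 0.1019, 0.0553]
tool_rot: [0.08, -0.002, 0.997, 0.0]
contact_force: [-0.1, -0.2, -1.0]
gripper_width: 0.45
```

Emit:
drive_tool:
  series: [-1, 0.99, 0, -0.16, 0, 0, 0, -1, 0, 0, 0, 0, 0, 0]

```text
t: 11.1
eef_pos: [0.5503, 0.1019, 0.0552]
tool_rot: [0.08, -0.002, 0.997, 0.0]
contact_force: [0.6, 0.4, -2.4]
gripper_width: 0.447
```

Emit:
drive_tool:
  series: [-1, 0.99, 0, -0.16, 0, 0, 0, -1, 0, 0, 0, 0, 0, 0]

```text
t: 11.35
eef_pos: [0.5493, 0.1019, 0.0552]
tool_rot: [0.08, -0.002, 0.997, 0.0]
contact_force: [-0.2, -0.6, -0.7]
gripper_width: 0.45
```

Emit:
drive_tool:
  series: [-1, 0.99, 0, -0.16, 0, 0, 0, -1, 0, 0, 0, 0, 0, 0]

```text
t: 11.6
eef_pos: [0.5482, 0.1019, 0.0552]
tool_rot: [0.08, -0.002, 0.997, 0.0]
contact_force: [0.1, 0.1, -1.1]
gripper_width: 0.449
```

Emit:
drive_tool:
  series: [-1, 0.99, 0, -0.16, 0, 0, 0, -1, 0, 0, 0, 0, 0, 0]

```text
t: 11.85
eef_pos: [0.5478, 0.1019, 0.0554]
tool_rot: [0.08, -0.002, 0.997, 0.0]
contact_force: [1.7, 0.2, -1.3]
gripper_width: 0.45
```

The end face meets the catch edge at TCP x≈0.548, as predicted. Now swing the other end down step by step.

Emit:
drive_tool:
  series: [-1, -2.0, 0, 2.65, 0, 0.04, 0, -1, 0, 0, 0, 0, 0, 0]

```text
t: 12.1
eef_pos: [0.5503, 0.1018, 0.0529]
tool_rot: [0.06, -0.001, 0.998, 0.0]
contact_force: [-0.8, 0.2, -1.3]
gripper_width: 0.451
```

Emit:
drive_tool:
  series: [-1, -0.73, 0, 2.05, 0, 0.04, 0, -1, 0, 0, 0, 0, 0, 0]

```text
t: 12.35
eef_pos: [0.5509, 0.1018, 0.0509]
tool_rot: [0.04, -0.001, 0.999, 0.0]
contact_force: [0.7, -0.3, -1.8]
gripper_width: 0.448
```

Emit:
drive_tool:
  series: [-1, -0.71, 0, 2.16, 0, 0.04, 0, -1, 0, 0, 0, 0, 0, 0]

```text
t: 12.6
eef_pos: [0.5517, 0.1018, 0.0488]
tool_rot: [0.021, -0.001, 1.0, 0.0]
contact_force: [0.1, 0.8, -0.8]
gripper_width: 0.451
```

Emit:
drive_tool:
  series: [-1, -0.6, 0, 1.05, 0, 0.02, 0, -1, 0, 0, 0, 0, 0, 0]

```text
t: 12.85
eef_pos: [0.5522, 0.1019, 0.0478]
tool_rot: [0.01, -0.002, 1.0, -0.0]
contact_force: [-0.0, 0.4, -0.9]
gripper_width: 0.451
```

Emit:
drive_tool:
  series: [-1, -0.6, 0, 1.0, 0, 0.02, 0, -1, 0, 0, 0, 0, 0, 0]

```text
t: 13.1
eef_pos: [0.553, 0.102, 0.0469]
tool_rot: [-0.0, -0.002, 1.0, 0.0]
contact_force: [0.3, 0.1, -1.2]
gripper_width: 0.45
```

Run:
```python
from h import *
import pickle
o=bot.get_obs();print(o['t'],o['eef_pos'],o['tool_rot'],o['contact_force'],o['torque'])
cs={n:cam(n) for n in('scene','side','wrist')};pickle.dump(cs,open('c5.pkl','wb'))
u=proj(cs['side'],[[.552,.1,.03]])[0].astype(int)
k=cs['side']['pixels'][u[1]-45:u[1]+45,u[0]-60:u[0]+60]
cv2.imwrite('pics/s5.png',np.hstack([cv2.resize(cs['wrist']['pixels'],(400,300)),cv2.resize(k,(400,300),interpolation=cv2.INTER_CUBIC)]))
```

```text
13.1 [0.55302554 0.10197283 0.04685416] [-9.04581979e-05 -1.51406639e-03  9.99998846e-01  9.15840931e-05] [ 0.30355311  0.14692699 -1.16353116] [-0.0416923   0.07294091  0.01409344]
```

View pics/s5.png

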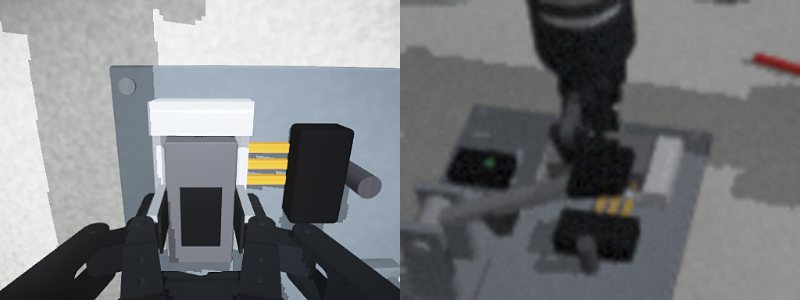

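Tongue is under the catch and the pack is level; pressing down gently to feel the floor.

Emit:
drive_tool:
  series: [-1, 0, 0, 1, 0, 0, 0, -1, 0, 0, 0, 0, 0, 0]

```text
t: 13.5
eef_pos: [0.5529, 0.1019, 0.0468]
tool_rot: [0.0, -0.002, 1.0, -0.0]
contact_force: [-3.5, -0.7, 8.9]
gripper_width: 0.448
```

Emit:
drive_tool:
  series: [-1, 0, 0, 0.7, 0, 0, 0, -1, 0, 0, 0, 0, 0, 0]

```text
t: 13.75
eef_pos: [0.5529, 0.1019, 0.0468]
tool_rot: [0.0, -0.002, 1.0, -0.0]
contact_force: [-5.5, -1.1, 16.5]
gripper_width: 0.448
```

Emit:
drive_tool:
  series: [-1, 0.4, 0, -1.4, 0, 0, 0, -1, 0, 0, 0, 0, 0, 0, 0.2, 0, 0, 0, 0, 0, 0, 0.2, 0, 0, 0, 0, 0, 0, 0.2, 0, 0, 0, 0, 0, 0, 0.2, 0, 0, 0, 0, 0, 0, 0.2, 0, 0, -8, 0, 0, 0, 0.2, 0, 0, -20, 0, 0, 0, 0.2, 0, 0, -50, 0, 0, 0, 0.2, 0, 0, -50, 0, 0, 0, 0.2, -30, 0, -10, 0, 0, 0, 0.2, 0, 0, 0, 0, 0, 0]

```text
t: 15.25
eef_pos: [0.5848, 0.102, 0.1867]
tool_rot: [0.002, -0.001, 1.0, 0.0]
contact_force: [-0.7, -0.4, -0.7]
gripper_width: 0.6
```

Run:
```python
from h import *
import pickle
o=bot.get_obs();print(o['t'],o['eef_pos'],o['tool_rot'],o['contact_force'],o['gripper_width'])
cs={n:cam(n) for n in('scene','side','wrist')};pickle.dump(cs,open('c6.pkl','wb'))
s=cs['side'];u=proj(s,[[.552,.15,.08]])[0].astype(int);print(u)
x,y=u[0]-64,u[1]-48;print(x,y)
k=s['pixels'][y:y+96,x:x+128]
s=cs['scene'];u=proj(s,[[.552,.15,.08]])[0].astype(int)
x,y=u[0]-64,u[1]-48;print(x,y)
k2=s['pixels'][y:y+96,x:x+128]
f=lambda i:cv2.resize(i,(400,300),interpolation=cv2.INTER_CUBIC)
cv2.imwrite('pics/s6.png',np.vstack([np.hstack([f(cs['wrist']['pixels'][:192,120:376]),f(k)]),np.hstack([f(cs['wrist']['pixels']),f(k2)])]))
```

```text
15.25 [0.58480524 0.10197967 0.1867088 ] [ 2.25798392e-03 -9.96592080e-04  9.99996836e-01  4.85632180e-04] [-0.74012567 -0.3992863  -0.67093483] 0.6000578620378412
[206 240]
142 192
236 117
```

View pics/s6.png

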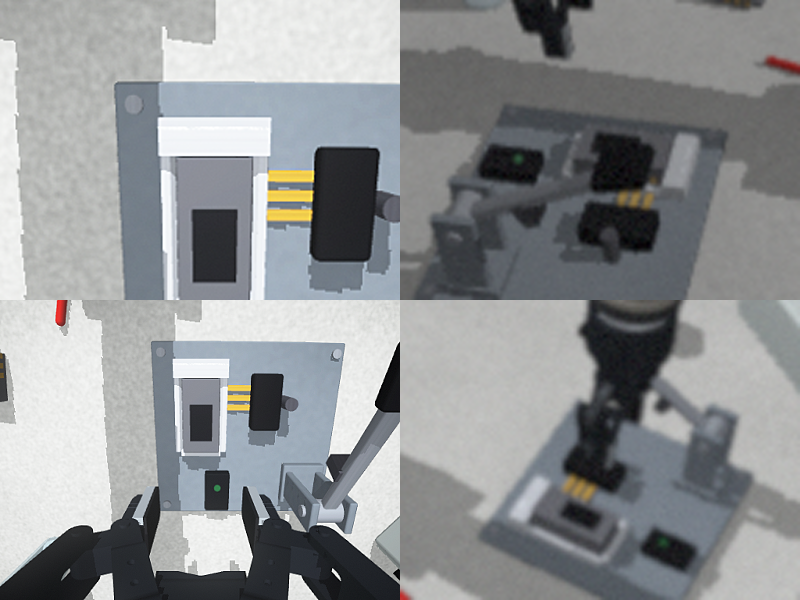

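The pack lies inside the pocket between catch and end wall (lower-left view, cols 181–222, rows 378–453). I'll check flatness numerically and raise the closed gripper over to view the lever paddle.

Emit:
drive_tool:
  series: [0.2, 0, 0, -60, 0, 0, 0, 0.2, 0, 0, -55, 0, 0, 0, -1, 0, 40, 0, 0, 0, 0, -1, 0, 40, 0, 0, 0, 0, -1, 0, 40, 0, 0, 0, 0, -1, 0, 0, 0, 0, 0, 0, -1, 0, 0, 0, 0, 0, 0]

```text
t: 16.27
eef_pos: [0.5814, 0.2212, 0.2987]
tool_rot: [-0.001, -0.002, 1.0, -0.001]
contact_force: [0.1, -2.2, 0.1]
gripper_width: -0.003
```

Run:
```python
from h import *
import pickle
c6=pickle.load(open('c6.pkl','rb'))['wrist'];g=cv2.cvtColor(c6['pixels'],cv2.COLOR_BGR2GRAY).astype(int)
# pack side edges in c6
P=proj(c6,[[.512,.081,.038],[.512,.121,.038],[.592,.081,.038],[.592,.121,.038]]);print(P.round(1))
E0=[]
for r in range(56,96,4):
    a=g[r,220:245];b=g[r,272:295]
    da=np.argmin(np.diff(a));db=np.argmax(np.diff(b)); l,rr=220.5+da,272.5+db
    q=plane(c6,[[l,r],[rr,r]],.038);E0.append([r,l,rr,*q[0][:2].round(4),q[1][1].round(4),(q[1]-q[0])[1].round(4)])
print(np.array(E0))
for c in(240,256,270): print(c,g[44:54,c],g[92:104,c])
cs={n:cam(n) for n in('scene','side','wrist')};pickle.dump(cs,open('c7.pkl','wb'))
o=bot.get_obs();print(o['t'],o['eef_pos'],o['gripper_width'])
w,s=cs['wrist'],cs['scene']
u=proj(s,[[.5,.225,.167]])[0].astype(int);x,y=max(u[0]-64,0),max(u[1]-48,0);print('scene crop',x,y)
u2=proj(cs['side'],[[.5,.225,.167]])[0].astype(int);x2,y2=u2[0]-64,u2[1]-48;print('side crop',x2,y2)
f=lambda i:cv2.resize(i,(400,300),interpolation=cv2.INTER_CUBIC)
cv2.imwrite('pics/s7.png',np.vstack([np.hstack([f(w['pixels']),f(s['pixels'][y:y+96,x:x+128])]),np.hstack([f(cs['side']['pixels'][y2:y2+96,x2:x2+128]),f(w['pixels'])])]))
```

```text
[[232.  101. ]
 [281.9 101.1]
 [233.8 195.9]
 [279.6 196. ]]
[[5.600e+01 2.225e+02 2.835e+02 4.782e-01 7.430e-02 1.215e-01 4.720e-02]
 [6.000e+01 2.225e+02 2.895e+02 4.811e-01 7.420e-02 1.262e-01 5.200e-02]
 [6.400e+01 2.225e+02 2.765e+02 4.840e-01 7.410e-02 1.162e-01 4.200e-02]
 [6.800e+01 2.205e+02 2.845e+02 4.870e-01 7.250e-02 1.225e-01 5.000e-02]
 [7.200e+01 2.255e+02 2.845e+02 4.899e-01 7.630e-02 1.225e-01 4.620e-02]
 [7.600e+01 2.225e+02 2.915e+02 4.929e-01 7.390e-02 1.281e-01 5.420e-02]
 [8.000e+01 2.225e+02 2.915e+02 4.959e-01 7.380e-02 1.282e-01 5.440e-02]
 [8.400e+01 2.225e+02 2.915e+02 4.989e-01 7.380e-02 1.283e-01 5.460e-02]
 [8.800e+01 2.225e+02 2.915e+02 5.020e-01 7.370e-02 1.284e-01 5.470e-02]
 [9.200e+01 2.235e+02 2.905e+02 5.050e-01 7.440e-02 1.277e-01 5.330e-02]]
240 [239 240 239 237 236 235 239 243 190 172] [245 244 245 244 242 244 252 250  49 157 146 144]
256 [236 235 235 234 236 236 238 240 189 182] [244 244 245 243 242 245 253 246  57 156 144 144]
270 [234 237 238 238 237 237 237 239 184 183] [244 245 245 244 242 244 253 245  53 157 144 143]
16.425 [0.58218734 0.22025681 0.29923909] 0.0008289064146442304
scene crop 234 75
side crop 152 195
```

View pics/s7.png

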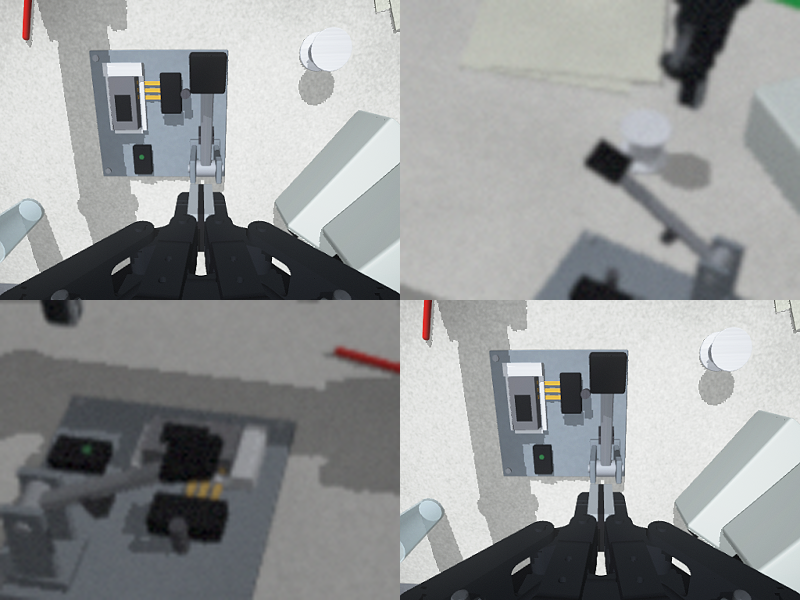

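Wrist view: paddle at (208,73), hinge at (206,170); the scene view (608,160) shows the paddle, clear. The pack sits in its pocket at (127,95).

Run:
```python
from h import *
import pickle
c6=pickle.load(open('c6.pkl','rb'))['wrist'];g=cv2.cvtColor(c6['pixels'],cv2.COLOR_BGR2GRAY).astype(int)
for r in (106,118,130,150,170,185):
    d=np.diff(g[r,222:292]);print(r,[(int(222+i),int(d[i])) for i in np.where(abs(d)>16)[0]])
for c in(240,275): d=np.diff(g[96:208,c]);print(c,[(int(96+i),int(d[i])) for i in np.where(abs(d)>12)[0]])
cs=pickle.load(open('c7.pkl','rb'));w=cs['wrist'];s=cs['scene'];sd=cs['side']
gw=w['pixels'].max(2);n,l,st,ce=cv2.connectedComponentsWithStats((gw<75).astype(np.uint8));k=l[93,267];print('pad wrist',st[k],ce[k])
x0,y0,ww,hh,_=st[k]
print(plane(w,[[x0-.5,y0+hh/2],[x0+ww-.5,y0+hh/2],[x0+ww/2,y0-.5],[x0+ww/2,y0+hh-.5]],.167).round(4))
us=[234+(608-400)*.32,75+160*.32]; print('scene',us)
gs=s['pixels'].max(2);n,l,st,ce2=cv2.connectedComponentsWithStats((gs<75).astype(np.uint8));k2=l[int(us[1]),int(us[0])];print(st[k2],ce2[k2])
print('tri',tri(w,[[267.5,93]],s,[ce2[k2]]).round(4))
print('hinge',plane(w,[[264,217]],.085).round(4))
```

```text
106 [(222, 47), (228, -29), (231, -20), (280, -48), (281, 83), (290, -40)]
118 [(222, 133), (228, -24), (229, -26), (231, -35), (232, -38), (280, -48), (281, 148), (290, -88)]
130 [(222, 39), (223, 90), (228, -21), (229, -36), (232, -44), (279, -24), (281, 126), (290, -94)]
150 [(223, 131), (229, -32), (232, -69), (242, -61), (243, -29), (270, 37), (271, 59), (279, -50), (280, 137), (289, -53), (290, -35)]
170 [(223, 29), (224, 40), (226, 48), (229, -27), (230, -29), (232, -43), (233, -31), (242, -68), (243, -47), (270, 65), (271, 40), (279, -24), (280, 126), (288, -54), (289, -32)]
185 [(224, 58), (226, 51), (230, -34), (233, -49), (278, -31), (279, 28), (280, 91), (288, -50), (289, -21)]
240 [(99, -201), (100, 108), (194, 21), (195, 52), (198, -23), (199, -61)]
275 [(99, -204), (100, 109), (193, -13), (194, 20), (195, 51), (198, -18), (199, -53)]
pad wrist [ 239   67   52   54 2450] [265.61795918  92.77265306]
[[0.5067 0.2054 0.167 ]
 [0.5067 0.2446 0.167 ]
 [0.4871 0.2252 0.167 ]
 [0.5264 0.2255 0.167 ]]
scene [300.56, 126.2]
[294 121  14  12 105] [300.36190476 126.59047619]
tri [[0.5058 0.2275 0.1557]]
hinge [[0.6392 0.2271 0.085 ]]
```

The pack is flat within measurement, and the paddle centre is ≈(0.508, 0.226, 0.167). I'll position the shut fingertips above it.

Emit:
drive_tool:
  series: [-1, 37, 3, 0, 0, 0, 0, -1, 37, 3, 0, 0, 0, 0, -1, 0, 0, 45, 0, 0, 0, -1, 0, 0, 40, 0, 0, 0, -1, 0, 0, 0, 0, 0, 0, -1, 0, 0, 0, 0, 0, 0]

```text
t: 17.18
eef_pos: [0.509, 0.2278, 0.2161]
tool_rot: [0.001, -0.001, 1.0, 0.0]
contact_force: [-0.2, -0.1, 0.7]
gripper_width: -0.002
```

Emit:
drive_tool:
  series: [-1, 0, 0, 12, 0, 0, 0, -1, 0, 0, 0, 0, 0, 0]

```text
t: 17.42
eef_pos: [0.508, 0.2275, 0.2025]
tool_rot: [-0.0, -0.002, 1.0, -0.0]
contact_force: [-0.4, -0.1, 0.6]
gripper_width: -0.0
```

Emit:
drive_tool:
  series: [-1, 0, 0, 10, 0, 0, 0, -1, 3, 0, 8, 0, 0, 0, -1, 5, 0, 10, 0, 0, 0, -1, 4, 0, 10, 0, 0, 0, -1, 3.5, 0, 10, 0, 0, 0, -1, 3, 0, 10, 0, 0, 0, -1, 2, 0, 10, 0, 0, 0, -1, 1.5, 0, 10, 0, 0, 0, -1, 0.5, 0, 8, 0, 0, 0, -1, 0, 0, 0, 0, 0, 0, -1, 0, 0, 0, 0, 0, 0]

```text
t: 18.8
eef_pos: [0.485, 0.2279, 0.1164]
tool_rot: [-0.0, -0.002, 1.0, -0.0]
contact_force: [-2.6, 0.8, 6.1]
gripper_width: 0.001
```

Emit:
drive_tool:
  series: [-1, 0, 0, 4, 0, 0, 0, -1, 0, 0, 4, 0, 0, 0, -1, 0, 0, 0, 0, 0, 0]

```text
t: 19.18
eef_pos: [0.4847, 0.2279, 0.1083]
tool_rot: [-0.001, -0.002, 1.0, -0.0]
contact_force: [-2.7, 0.4, 6.2]
gripper_width: -0.0
```

Emit:
drive_tool:
  series: [-1, 0, 0, 2.5, 0, 0, 0, -1, 0, 0, 0, 0, 0, 0]

```text
t: 19.42
eef_pos: [0.4847, 0.2279, 0.1059]
tool_rot: [-0.001, -0.002, 1.0, -0.0]
contact_force: [-3.8, 1.5, 6.4]
gripper_width: -0.004
```

Emit:
drive_tool:
  series: [-1, 0, 0, 2, 0, 0, 0, -1, 0, 0, 0, 0, 0, 0]

```text
t: 19.68
eef_pos: [0.4847, 0.2279, 0.1039]
tool_rot: [-0.001, -0.002, 1.0, -0.0]
contact_force: [-4.7, 1.6, 5.7]
gripper_width: -0.001
```

Emit:
drive_tool:
  series: [-1, 0, 0, 1.5, 0, 0, 0, -1, 0, 0, 0, 0, 0, 0]

```text
t: 19.92
eef_pos: [0.4848, 0.228, 0.103]
tool_rot: [-0.0, -0.002, 1.0, -0.0]
contact_force: [-5.1, -0.0, 12.0]
gripper_width: -0.002
```

Emit:
drive_tool:
  series: [-1, 0, 0, 1, 0, 0, 0, -1, 0, 0, 0, 0, 0, 0]

```text
t: 20.18
eef_pos: [0.4848, 0.2281, 0.1026]
tool_rot: [-0.0, -0.002, 1.0, -0.0]
contact_force: [-6.9, -0.6, 18.0]
gripper_width: -0.001
```

Stop reached (force rising, z no longer dropping). Holding for 1.4 s, then easing back up along the arc.

Emit:
drive_tool:
  series: [-1, 0, 0, 0.5, 0, 0, 0, -1, 0, 0, 0, 0, 0, 0, -1, 0, 0, 0, 0, 0, 0, -1, 0, 0, 0, 0, 0, 0, -1, 0, 0, 0, 0, 0, 0, -1, 0, 0, 0, 0, 0, 0, -1, 0, 0, 0, 0, 0, 0, -1, 0, 0, 0, 0, 0, 0, -1, 0, 0, 0, 0, 0, 0, -1, 0, 0, 0, 0, 0, 0, -1, 0, 0, 0, 0, 0, 0]

```text
t: 21.55
eef_pos: [0.4848, 0.228, 0.1024]
tool_rot: [-0.0, -0.002, 1.0, -0.0]
contact_force: [-8.2, -1.5, 20.1]
gripper_width: -0.001
```

Emit:
drive_tool:
  series: [-1, 0, 0, -10, 0, 0, 0, -1, -0.5, 0, -12, 0, 0, 0, -1, -1.5, 0, -12, 0, 0, 0, -1, -2, 0, -12, 0, 0, 0, -1, -3, 0, -12, 0, 0, 0, -1, -3.5, 0, -12, 0, 0, 0, -1, -4, 0, -12, 0, 0, 0, -1, -5, 0, -12, 0, 0, 0, -1, -3, 0, -12, 0, 0, 0, -1, 0, 0, -20, 0, 0, 0, -1, 0, 0, -40, 0, 0, 0, -1, 0, 0, -40, 0, 0, 0]

```text
t: 23.05
eef_pos: [0.5071, 0.2275, 0.3079]
tool_rot: [-0.001, -0.002, 1.0, -0.0]
contact_force: [0.9, 0.4, -0.0]
gripper_width: 0.0
```

Emit:
drive_tool:
  series: [-1, -35, 0, 0, 0, 0, 0, -1, -35, 0, 0, 0, 0, 0, -1, 0, -30, 0, 0, 0, 0, -1, 0, -30, 0, 0, 0, 0, -1, 0, 0, 0, 0, 0, 0, -1, 0, 0, 0, 0, 0, 0]

```text
t: 23.8
eef_pos: [0.5777, 0.1687, 0.3071]
tool_rot: [-0.0, -0.002, 1.0, 0.0]
contact_force: [-0.2, 1.0, 1.0]
gripper_width: 0.001
```

Run:
```python
from h import *
import pickle
o=bot.get_obs();print(o['t'],o['eef_pos'],o['contact_force'])
cs={n:cam(n) for n in('scene','side','wrist')};pickle.dump(cs,open('c8.pkl','wb'))
w=cs['wrist'];gw=w['pixels'].max(2);n,l,st,ce=cv2.connectedComponentsWithStats((gw<75).astype(np.uint8))
u=proj(w,[[.507,.225,.167]])[0];k=l[int(u[1]),int(u[0])];print(u,st[k],ce[k]);print('pad',plane(w,[ce[k]],.167))
# scene pad blob, was centre (300.4,126.6)
gs=cs['scene']['pixels'].max(2);n,l,st,ce=cv2.connectedComponentsWithStats((gs<75).astype(np.uint8));k=l[126,300];print('scene pad',st[k],ce[k])
P=[[.512,.081,.038],[.512,.121,.038],[.592,.081,.038],[.592,.121,.038]];print('pack expected',proj(w,P).round(1))
f=lambda i,s:cv2.resize(i,s,interpolation=cv2.INTER_CUBIC)
u=proj(w,[[.552,.15,.05]])[0].astype(int);x,y=np.clip(u[0]-85,0,342),np.clip(u[1]-64,0,256);print('crop',x,y)
cv2.imwrite('pics/s8.png',np.hstack([f(cs['scene']['pixels'],(400,300)),f(w['pixels'][y:y+128,x:x+170],(400,300))]))
```

```text
23.8 [0.57770239 0.16866794 0.3071036 ] [-0.1652392   1.03512153  0.98532922]
[329.16829962 100.53621535] [ 305   74   50   51 2308] [328.67461005  98.66551127]
pad [[0.50558488 0.22451915 0.167     ]]
scene pad [294 121  14  12 105] [300.36190476 126.59047619]
pack expected [[182.3 101.4]
 [216.4 101.4]
 [186.2 167.9]
 [218.4 168. ]]
crop 155 73
```

View pics/s8.png

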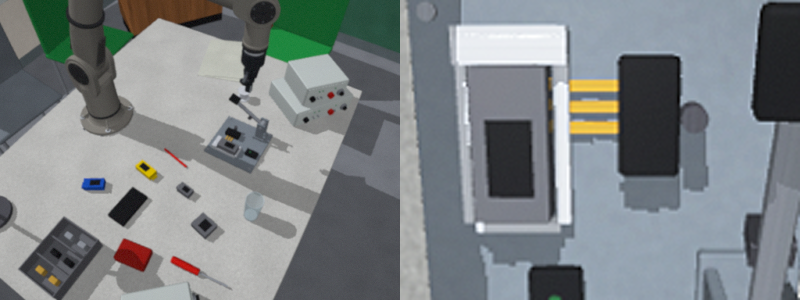

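The paddle's scene blob is identical to before the push, so the lever is fully back up. The pack is centred between the walls and up to the catch, level with the expected rows (101/168). The gripper is clear, so I hand in.

```bash
python3 -c "
from station import bot
print(bot.hand_in(), bot.get_obs()['t'])"
```

```text
the job is handed in; nothing more can be done
the job is handed in; nothing more can be done
```

The long tongued pack is seated in the test stand, and the lever was pushed to its stop and let back up. I handed the job in at about 24 s, inside the 61 s limit.

- **Pack:** I slid it under the catch tilted 0.16 rad until its end face met the catch edge, then swung it down flat and let go. In the last wrist view it is centred between the walls, with its front and end edges at the rows expected for a flat pack. The floor press reached about 16 N, with a small sideways force of 5.5 N that was gone after release.
- **Lever:** I pushed the paddle down until the force rose to 20 N with no further travel, held it there for more than a second, then eased it up. Its outline in the scene camera is exactly the same as before the push.
- **Other objects:** I touched nothing else, and the other packs and table items look unmoved in the last overview.
- **Disagreements:** The camera put the held pack's underside about 2 mm deeper in the grip than the floor contact showed, so I went by the contact. In the last view the pack appeared about 1–1.5 mm to the +y side of its expected position. The pocket walls showed the same shift, so I put that down to camera calibration. No check failed.

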